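# Spread the aggregate in the drying drawer

### The job

Press the red release button so the blue-fronted drying drawer pops out, take any grey mortar cubes out of it and set them fully on the green board (side by side, not stacked), and spread the heap of stone lumps into an even single layer on the tray floor with at least 2 cm of clear air between any two lumps. Then push the drawer home until it clicks and stays shut, with every lump still inside and spread, and leave the other things on the bench alone.

Things in the scene. Friction and masses are not known exactly. Their poses are not given: they have to be found in the camera images.
- drying_tray (a joint): Tray of the drying drawer, in m: 0 = home and latched, front flush; 0.175 = fully out towards the robot, along the cabinet's -x. It can be pressed to -0.005. Unlatched, a weak damped spring (4 N shut, 2.6 N open) pops it out in about 1.5 s and holds it out. Pushing it in takes 5 to 12 N, most near the end; at 0 it clicks and stays when let go.
- dryer: The fixed low grey cabinet of the drying drawer, 300 mm wide, 230 deep, 88 high. Origin under the middle of its front face, on the bench; +x points into the cabinet, +y to its left seen from the robot (the button's side), z up. Roof at z = 0.088, overhanging everything at x > 0. The tray slides along -x.
- release_top (a point): Centre of the top of the red round release button (26 mm across), on the cabinet roof 32 mm behind the front face, near its left end; top at z = 0.102 at rest. Pressing it straight down about 7 to 10 mm (5 to 6 N) frees the tray at once; sprung, it comes back up by itself.
- release (a joint): Travel of the release button in m: 0 = up, 0.010 = fully down; the tray is freed by about 0.007.
- tray_floor (a point): Centre of the tray's inner floor, moving with the tray; axes as the dryer's. The inner floor is 170 mm along x by 260 mm along y, at z = 0.030 above the bench; side and rear walls stand 15 mm above the floor and are 4 mm thick. With the tray out, the rear 7 mm of it are still under the cabinet roof.
- tray_front (a point): Middle of the outer face of the black push bar on the tray's blue front: the place to push (along the dryer's +x). The bar is 110 mm wide and 32 mm high (z = 0.042 to 0.074), and stands 18 mm out from the blue panel; the panel is 286 mm wide, 12 mm thick, from z = 0.012 to 0.080, flush with the cabinet's front when home.
- lump_1: Irregular faceted stone lump (coarse aggregate), 33 to 38 mm across, 28 to 31 mm high with a flat underside, about 50 g. Origin at its middle, about 15 mm above the floor it lies on. May be absent (None). Starts bunched with the others, neighbours 5 to 15 mm apart, in the left part of the tray.
- lump_2: Irregular faceted stone lump (coarse aggregate), 33 to 38 mm across, 28 to 31 mm high with a flat underside, about 50 g. Origin at its middle, about 15 mm above the floor it lies on. May be absent (None). Starts bunched with the others, neighbours 5 to 15 mm apart, in the left part of the tray.
- lump_3: Irregular faceted stone lump (coarse aggregate), 33 to 38 mm across, 28 to 31 mm high with a flat underside, about 50 g. Origin at its middle, about 15 mm above the floor it lies on. May be absent (None). Starts bunched with the others, neighbours 5 to 15 mm apart, in the left part of the tray.
- lump_4: Irregular faceted stone lump (coarse aggregate), 33 to 38 mm across, 28 to 31 mm high with a flat underside, about 50 g. Origin at its middle, about 15 mm above the floor it lies on. May be absent (None). Starts bunched with the others, neighbours 5 to 15 mm apart, in the left part of the tray.
- lump_5: Irregular faceted stone lump (coarse aggregate), 33 to 38 mm across, 28 to 31 mm high with a flat underside, about 50 g. Origin at its middle, about 15 mm above the floor it lies on. May be absent (None). Starts bunched with the others, neighbours 5 to 15 mm apart, in the left part of the tray.
- lump_6: Irregular faceted stone lump (coarse aggregate), 33 to 38 mm across, 28 to 31 mm high with a flat underside, about 50 g. Origin at its middle, about 15 mm above the floor it lies on. May be absent (None). Starts bunched with the others, neighbours 5 to 15 mm apart, in the left part of the tray.
- cube_1: Grey 40 mm mortar cube, 100 to 210 g, origin at the centre of its underside, side faces along its x and y axes. May be absent (None). Starts in the right part of the tray.
- cube_2: Grey 40 mm mortar cube, 100 to 210 g, origin at the centre of its underside, side faces along its x and y axes. May be absent (None). Starts in the right part of the tray.
- cube_3: Grey 40 mm mortar cube, 100 to 210 g, origin at the centre of its underside, side faces along its x and y axes. May be absent (None). Starts in the right part of the tray.
- board: Flat green plastic board fixed on the bench, 130 mm along its x by 200 mm along its y, 12 mm thick; origin at the centre of its underside.
- brass_weight: Bystander: brass weight, 38 mm across, 57 mm high, on the left; leave alone. Origin under its middle.
- tape_roll: Bystander: roll of black tape, 53 mm across, 19 mm high, on the left; leave alone. Origin under its middle.
- resin_tub: Bystander: white tub with a red lid, 68 mm across, 70 mm high, on the right; leave alone. Origin under its middle.

How it is judged:
On the way, in this order (a step that is already met when the one before it is completed fails the run):
1. the drawer pops out (value of joint drying_tray above 0.15 m), for 0.2 s.
2. with the drawer out, all lumps lie on the tray floor in one layer, no two bunched, and the cubes are out of the tray (value of joint drying_tray above 0.1 m and z of lump_1 in the frame of tray_floor between 0.004 and 0.024 m and x of lump_1 in the frame of tray_floor between -0.085 and 0.085 m and y of lump_1 in the frame of tray_floor between -0.13 and 0.13 m and z of lump_2 in the frame of tray_floor between 0.004 and 0.024 m and x of lump_2 in the frame of tray_floor between -0.085 and 0.085 m and y of lump_2 in the frame of tray_floor between -0.13 and 0.13 m and z of lump_3 in the frame of tray_floor between 0.004 and 0.024 m and x of lump_3 in the frame of tray_floor between -0.085 and 0.085 m and y of lump_3 in the frame of tray_floor between -0.13 and 0.13 m and z of lump_4 in the frame of tray_floor between 0.004 and 0.024 m and x of lump_4 in the frame of tray_floor between -0.085 and 0.085 m and y of lump_4 in the frame of tray_floor between -0.13 and 0.13 m and z of lump_5 in the frame of tray_floor between 0.004 and 0.024 m and x of lump_5 in the frame of tray_floor between -0.085 and 0.085 m and y of lump_5 in the frame of tray_floor between -0.13 and 0.13 m and z of lump_6 in the frame of tray_floor between 0.004 and 0.024 m and x of lump_6 in the frame of tray_floor between -0.085 and 0.085 m and y of lump_6 in the frame of tray_floor between -0.13 and 0.13 m and horizontal distance between each of lump_2, lump_3, lump_4, lump_5, lump_6 and lump_1 above 0.055 m and horizontal distance between each of lump_3, lump_4, lump_5, lump_6 and lump_2 above 0.055 m and horizontal distance between each of lump_4, lump_5, lump_6 and lump_3 above 0.055 m and horizontal distance between each of lump_5, lump_6 and lump_4 above 0.055 m and horizontal distance between lump_6 and lump_5 above 0.055 m and (y of cube_1 in the frame of tray_floor above 0.14 m or y of cube_1 in the frame of tray_floor below -0.14 m or x of cube_1 in the frame of tray_floor below -0.11 m) and (y of cube_2 in the frame of tray_floor above 0.14 m or y of cube_2 in the frame of tray_floor below -0.14 m or x of cube_2 in the frame of tray_floor below -0.11 m) and (y of cube_3 in the frame of tray_floor above 0.14 m or y of cube_3 in the frame of tray_floor below -0.14 m or x of cube_3 in the frame of tray_floor below -0.11 m)), for 0.3 s.
At the end, for the whole second after the job is handed in: Tray home and latched (joint under 4 mm, button up); every lump on the tray floor in one layer, centres at least 55 mm apart; every cube flat on the board (origin within 58 mm of its centre along x, 93 mm along y), not stacked; all at rest (value of joint drying_tray below 0.004 m and value of joint release below 0.002 m and z of lump_1 in the frame of tray_floor between 0.004 and 0.024 m and x of lump_1 in the frame of tray_floor between -0.085 and 0.085 m and y of lump_1 in the frame of tray_floor between -0.13 and 0.13 m and z of lump_2 in the frame of tray_floor between 0.004 and 0.024 m and x of lump_2 in the frame of tray_floor between -0.085 and 0.085 m and y of lump_2 in the frame of tray_floor between -0.13 and 0.13 m and z of lump_3 in the frame of tray_floor between 0.004 and 0.024 m and x of lump_3 in the frame of tray_floor between -0.085 and 0.085 m and y of lump_3 in the frame of tray_floor between -0.13 and 0.13 m and z of lump_4 in the frame of tray_floor between 0.004 and 0.024 m and x of lump_4 in the frame of tray_floor between -0.085 and 0.085 m and y of lump_4 in the frame of tray_floor between -0.13 and 0.13 m and z of lump_5 in the frame of tray_floor between 0.004 and 0.024 m and x of lump_5 in the frame of tray_floor between -0.085 and 0.085 m and y of lump_5 in the frame of tray_floor between -0.13 and 0.13 m and z of lump_6 in the frame of tray_floor between 0.004 and 0.024 m and x of lump_6 in the frame of tray_floor between -0.085 and 0.085 m and y of lump_6 in the frame of tray_floor between -0.13 and 0.13 m and horizontal distance between each of lump_2, lump_3, lump_4, lump_5, lump_6 and lump_1 above 0.055 m and horizontal distance between each of lump_3, lump_4, lump_5, lump_6 and lump_2 above 0.055 m and horizontal distance between each of lump_4, lump_5, lump_6 and lump_3 above 0.055 m and horizontal distance between each of lump_5, lump_6 and lump_4 above 0.055 m and horizontal distance between lump_6 and lump_5 above 0.055 m and x of cube_1 in the frame of board between -0.058 and 0.058 m and y of cube_1 in the frame of board between -0.093 and 0.093 m and height (world z) of each of cube_1, cube_2, cube_3 below 0.042 m and x of cube_2 in the frame of board between -0.058 and 0.058 m and y of cube_2 in the frame of board between -0.093 and 0.093 m and x of cube_3 in the frame of board between -0.058 and 0.058 m and y of cube_3 in the frame of board between -0.093 and 0.093 m and linear speed of each of lump_1, lump_2, lump_3, lump_4, lump_5, lump_6, cube_1, cube_2, cube_3 below 0.02 m/s); the robot touches nothing.
It fails at once if a bystander (brass weight, tape roll, red-lidded tub) is shoved aside (distance of any of brass_weight, tape_roll, resin_tub from where it was at the start of the episode above 0.03 m).
Of lump_1, lump_2, lump_3, lump_4, lump_5, lump_6 only 5 to 6 are there at a start; the rules pass over those that are not, and their reading is None.
Of cube_1, cube_2, cube_3 only 2 to 3 are there at a start; the rules pass over those that are not, and their reading is None.
At some moment in a run one of cube_1, cube_2, cube_3 may be knocked a few centimetres aside while the robot is not near it.
Once in a run the grip may slacken for a moment while it holds something.
It also fails if it takes over 210 s, if anything falls off the work surface, if the arm or the gripper's body presses on something with over 40 N, if the wrist force passes 120 N, or if a joint passes its speed limit or range.

### The arm

A 6-joint arm with a two-finger parallel gripper is mounted at the origin on a cart in front of the work surface, level with it; the furniture and walls round the work are solid. World frame = base frame: x ahead of the robot, y to its left, z up, the work surface at z = 0. Lengths are in m, angles in rad, forces in N, time in s.
With the tool pointing down it reaches from about 0.25 to 0.8 m from the base axis. Payload 3.9 kg.
Tool frame: the origin (TCP) lies midway between the tips of the shut fingers; the grasp point (between the pads) lies 19 mm behind it; z points along the fingers, y is the line along which they close (so a half turn about z gives the same grasp; the last joint's range is limited). The gripper opens to 85 mm and grips with 20 to 120 N. Pads are 22 mm wide; open, the fingers measure 114 mm over their backs; the gripper's body (76 mm by 85 mm) begins 54 mm behind the grasp point. The pads swing forward as they close: fully open they stand 13 mm farther back than shut.
Start: joints at [1.131, 0.26, -0.138, 1.173, 0, 1.571], TCP at [0.224, 0.475, 0.231] pointing down, gripper open.
Joint ranges: [-2.78, 2.78], [-0.83, 1.72], [-1.28, 1.37], [-1.9, 2.12], [-1.57, 1.48], [-3.14, 3.14]. Speed limits (rad/s): [2.57, 2.57, 3.14, 3.14, 3.14, 3.14].

### API

Orientations are given as a rotation vector (axis times angle).
In Python, from workcell import sensors, viewer, manip gives the robot as it stands.
- The arm moves only by the tool play_rows, never from a script. Its argument "targets" is a list of rows, each a list of 4 numbers: the shift along the tool's x, y, z in cm, then the turn about the tool's z in rad. A call has 1 to 20 rows; each row is the pose to reach, as a shift and turn from the pose commanded when the call began, along the tool's axes at that moment; what a row does not reach only later rows make up. A row lasts 1/10 s, in which the tool goes at most 50 mm and 8.59 degrees, less where a joint would pass 70% of its speed; a pose out of reach is approached as far as the arm can. A call with a gripper value outside its range is refused whole. "claw" is the opening, from -1 (shut) to 1 (fully open), set as the call begins (left out, the last holds). The fingers move at their own pace and stop on an object; "newtons" is the grip in N (left out, the last holds). Time passes only in rows, so rows that repeat a pose let the fingers close. It gives the time, the measured TCP pose, the force, the opening and the grip force at its end, in the units of the state.
- sensors.read_state(): the state, without advancing time (a new reading comes with each control period).
- viewer.get_image(name): name is "scene" or "side" or "wrist"; returns (picture, depth): 420x560x3 uint8, red, green, blue; 420x560 float32, m along the optical axis (not along the pixel's ray), 0 where there is no reading.
- viewer.calibration(name): a dict with "vertical_fov" (degrees; the focal length in pixels is half the picture's height over the tangent of half this angle, whatever the lens; pixels are square), "cx", "cy" (the principal point, pixels), "dist_coeffs" ([k1, k2, p1, p2, k3] as OpenCV has them; the pictures are not rectified), "origin" and "rotation" of the camera in the world. Camera axes: x right, y down, z forward; pixel columns grow to the right and rows downward; lengths in m; the calibration is good to about 2 mm. A picture is of the moment at which its call begins: read the wrist's pose just before it. calibration takes no time and is no camera call; for the wrist camera it gives the pose at the moment of the call.
- manip.sign_off(): hands the job in; it is judged then, once.
The state is a dict: "time_s": time; "joint_positions": joint angles; "joint_vel": joint speeds; "effort": joint torques, N m; "eef_pos": TCP position; "tool_rot": TCP orientation; "force": force on the tool from outside, world axes, zero at the start; "moment": the same for the moment, N m; "opening": opening from 0.0 (shut) to 1.0 (fully open); "grasp_force": force on a finger pad.
Only numpy, scipy, OpenCV 4.12 (cv2) and the standard library are available. Lean on these libraries where they do the work, as an engineer would, in place of code of your own. Each camera call takes 0.05 s, during which the arm holds its last target. There are 200 camera calls.

## Working session

There is one attempt and no reset: what is moved stays moved. The work goes in short steps, Python scripts to look and compute and a tool call to move; the robot and the scene stay as the last step left them, time stands still between calls to the robot, and variables do not carry over. Pictures are saved under pics/ and viewed, at most 14 in all, crops included, and the job is handed in when it is done.

Besides the shell and the picture viewer there is one more tool, called as a command line: name --pt "numbers of a row" for each row, then --argument value for the rest. play_rows: Moves the arm, as the interface text tells. Its arguments: {"type":"object","properties":{"targets":{"type":"array","items":{"type":"array","items":{"type":"number"}}},"claw":{"type":"number"},"newtons":{"type":"number"}},"required":["targets"]}

```bash
ls; mkdir -p pics
cat > h.py <<'E'
import numpy as np, cv2
from workcell import sensors, viewer, manip
def cam(n):
    c=viewer.calibration(n); im,d=viewer.get_image(n)
    f=210/np.tan(np.radians(c["vertical_fov"])/2)
    K=np.array([[f,0,c["cx"]],[0,f,c["cy"]],[0,0,1]])
    return im,d,K,np.array(c["dist_coeffs"],float),np.array(c["origin"]),np.array(c["rotation"])
def rays(uv,K,D,R):
    p=cv2.undistortPoints(np.float64(uv).reshape(-1,1,2),K,D).reshape(-1,2)
    return np.c_[p,np.ones(len(p))]@R.T   # world dir, unit depth
def plane(uv,z,c):
    im,d,K,D,o,R=c; r=rays(uv,K,D,R); return o+r*((z-o[2])/r[:,2])[:,None]
def cloud(c):
    im,d,K,D,o,R=c; v,u=np.mgrid[0:420,0:560]
    r=rays(np.c_[u.ravel(),v.ravel()],K,D,R)
    return (o+r*d.ravel()[:,None]).reshape(420,560,3)
def save(c,name): cv2.imwrite("pics/"+name,cv2.cvtColor(c[0],cv2.COLOR_RGB2BGR))
E
python3 - <<'E'
from h import *
s=sensors.read_state(); print({k:np.round(v,3) for k,v in s.items()})
ims=[]
for n in("scene","side"):
    c=cam(n); save(c,n+"0.png"); print(n,c[4],np.round(c[5],3),c[2][0,0],c[3])
    np.savez(n+"0.npz",im=c[0],d=c[1],K=c[2],D=c[3],o=c[4],R=c[5])
E
```

```text
pics
{'time_s': np.float64(0.0), 'joint_positions': array([ 1.131,  0.261, -0.139,  1.173,  0.   ,  1.571]), 'joint_vel': array([-0.001, -0.   ,  0.001, -0.   , -0.001,  0.   ]), 'effort': array([ 1.0000e-03, -4.0568e+01,  2.5392e+01,  1.9000e-02,  0.0000e+00,
        0.0000e+00]), 'eef_pos': array([0.223, 0.474, 0.23 ]), 'tool_rot': array([-6.850e-01, -3.065e+00,  3.000e-03]), 'force': array([0.069, 0.114, 0.642]), 'moment': array([0.058, 0.016, 0.04 ]), 'grasp_force': np.float64(0.0), 'opening': np.float64(1.002)}
scene [-0.51393862  0.42319229  1.10512549] [-1.331  2.124 -0.983] 483.9563996382754 [-0.04462491  0.          0.          0.          0.        ]
side [-0.15701386 -0.80633049  1.18629282] [-2.247  0.924 -0.382] 409.4036380349452 [-0.1034481  0.         0.         0.         0.       ]
```

```bash
sed -i 's/np.array(c\["rotation"\])/cv2.Rodrigues(np.array(c["rotation"],float))[0]/' h.py
python3 - <<'E'
import cv2,numpy as np
a=cv2.imread("pics/scene0.png");b=cv2.imread("pics/side0.png")
cv2.imwrite("pics/a0.png",cv2.resize(np.vstack([a,b]),None,fx=.714,fy=.714))
E
```

```text
(no output)
```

View pics/scene0.png

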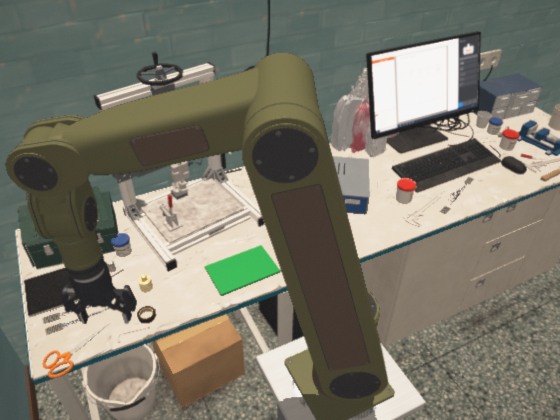

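View pics/side0.png

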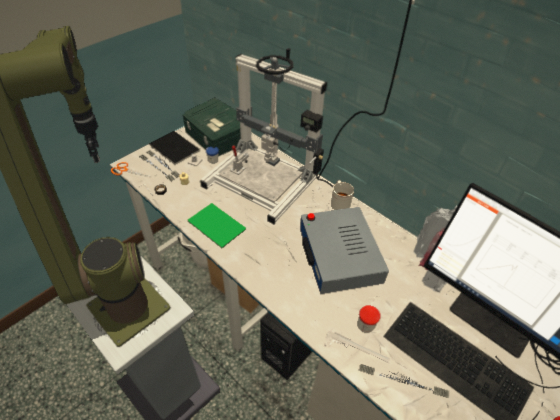

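The side view shows the cabinet (roof around 345,245), the red button at (311,217), the board at (217,225) and the tub at (370,317). In the scene view the arm half hides the cabinet.

```bash
cat >> h.py <<'E'
def load(n):
    z=np.load(n+"0.npz"); R=z["R"]; R=cv2.Rodrigues(R)[0] if R.size==3 else R
    return z["im"],z["d"],z["K"],z["D"],z["o"],R
E
python3 - <<'E'
from h import *
c=load("side"); P=cloud(c); im=c[0].astype(int); hsv=cv2.cvtColor(c[0],cv2.COLOR_RGB2HSV).astype(int)
def rect(m,z,nm):
    m=m.astype(np.uint8); k=cv2.findContours(m,0,2)[0]; 
    for q in sorted(k,key=cv2.contourArea)[::-1][:3]:
        if cv2.contourArea(q)<20: continue
        p=plane(q.reshape(-1,2),z,c)[:,:2]; r=cv2.minAreaRect(np.float32(p)); print(nm,cv2.contourArea(q),np.round(r[0],4),np.round(r[1],4),round(r[2],2))
red=((hsv[...,0]<8)|(hsv[...,0]>172))&(hsv[...,1]>150)&(hsv[...,2]>80)
v,u=np.mgrid[0:420,0:560]
rect(red&(u<330)&(u>290)&(v<240),.100,"button"); rect(red&(u>340)&(u<400)&(v>290)&(v<340),.07,"tub")
green=(hsv[...,0]>50)&(hsv[...,0]<80)&(hsv[...,1]>150); rect(green,.012,"board")
roof=(abs(P[...,2]-.088)<.012)&(u>280)&(u<400)&(v>190)&(v<300); rect(roof,.088,"roof"); print(np.median(P[roof],0))
bl=(hsv[...,0]>100)&(hsv[...,0]<130)&(hsv[...,1]>90)&(u>290)&(u<340)&(v>220)&(v<300); print("blue",bl.sum(),P[bl].mean(0))
b=load("scene"); 
for n,uv,z in(("brass",(146,284),.03),("tape",(147,314),.01)): print(n,plane([uv],z,b))
for n,uv,z in(("brass",(185,179),.03),("tape",(161,188),.01)): print(n,plane([uv],z,c))
E
```

```text
button 31.5 [ 0.663 -0.204] [0.0296 0.0258] 45.73
tub 286.0 [ 0.5062 -0.5893] [0.0675 0.059 ] 37.16
board 1172.0 [0.4386 0.0697] [0.1239 0.1951] 2.76
roof 4420.5 [ 0.6544 -0.353 ] [0.3093 0.2473] 55.95
roof 97.5 [ 0.9542 -0.3399] [0.0338 0.1297] 2.7
roof 60.5 [ 0.8473 -0.2137] [0.0442 0.0809] 46.03
[ 0.65542739 -0.36253853  0.08786302]
blue 130 [ 0.55636889 -0.30246263  0.06342506]
brass [[0.48814058 0.35435434 0.03      ]]
tape [[0.3968239  0.37874157 0.01      ]]
brass [[0.49720415 0.34316682 0.03      ]]
tape [[0.40250559 0.38858359 0.01      ]]
```

play_rows --pt "-68.5 -42.8 2 0.154" --pt "-68.5 -42.8 2 0.154" --pt "-68.5 -42.8 2 0.154" --pt "-68.5 -42.8 2 0.154" --pt "-68.5 -42.8 2 0.154" --pt "-68.5 -42.8 2 0.154" --pt "-68.5 -42.8 2 0.154" --pt "-68.5 -42.8 2 0.154" --pt "-68.5 -42.8 2 0.154" --pt "-68.5 -42.8 2 0.154" --pt "-68.5 -42.8 2 0.154" --pt "-68.5 -42.8 2 0.154" --pt "-68.5 -42.8 2 0.154" --pt "-68.5 -42.8 2 0.154" --pt "-68.5 -42.8 2 0.154" --pt "-68.5 -42.8 2 0.154" --pt "-68.5 -42.8 2 0.154" --pt "-68.5 -42.8 2 0.154" --pt "-68.5 -42.8 2 0.154" --pt "-68.5 -42.8 2 0.154" --claw -1

```text
time_s: 2.1
eef_pos: [0.6603, -0.2023, 0.2116]
tool_rot: [-0.917, -3.004, -0.001]
force: [0.1, -0.1, 0.3]
opening: 0.002
grasp_force: 0.0
```

Run:
```python
from h import *
s=sensors.read_state(); print({k:np.round(s[k],3) for k in("time_s","joint_positions","eef_pos","tool_rot")})
c=cam("wrist"); save(c,"w1.png"); P=cloud(c); hsv=cv2.cvtColor(c[0],cv2.COLOR_RGB2HSV).astype(int)
print(c[4],np.round(c[5],2).tolist())
red=((hsv[...,0]<8)|(hsv[...,0]>172))&(hsv[...,1]>150)&(hsv[...,2]>80)
for q in cv2.findContours(red.astype(np.uint8),0,2)[0]:
    if cv2.contourArea(q)<100: continue
    r=cv2.minEnclosingCircle(q); print(r, plane([r[0]],.102,c), np.median(P[int(r[0][1]),int(r[0][0])],0))
```

```text
{'time_s': np.float64(2.1), 'joint_positions': array([-0.297,  0.563,  0.293,  1.301,  0.   ,  0.295]), 'eef_pos': array([ 0.66 , -0.202,  0.212]), 'tool_rot': array([-9.170e-01, -3.004e+00, -1.000e-03])}
[ 0.60058005 -0.16154429  0.35516769] [[0.56, 0.8, 0.23], [0.83, -0.54, -0.15], [0.0, 0.28, -0.96]]
((283.9615478515625, 211.76922607421875), 14.90933609008789) [[ 0.66492125 -0.20010453  0.102     ]] 0.10337261302460832
```

View pics/w1.png

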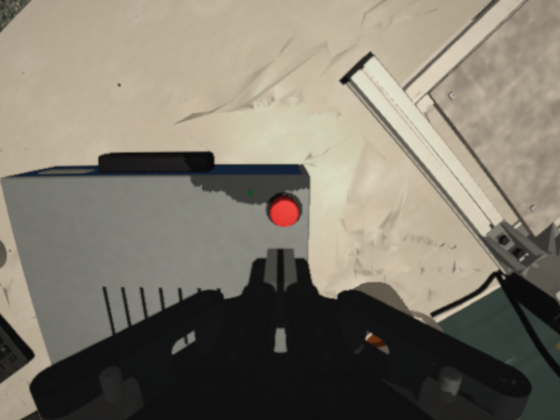

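play_rows --pt "-0.3 0.45 5 0" --pt "-0.3 0.45 9 0" --pt "-0.3 0.45 10.7 0" --pt "-0.3 0.45 11.4 0" --pt "-0.3 0.45 11.9 0" --pt "-0.3 0.45 11.9 0" --pt "-0.3 0.45 11.9 0" --pt "-0.3 0.45 10 0" --pt "-0.3 0.45 5 0" --pt "12 10 0 0" --pt "12 10 -6 0" --pt "12 10 -6 0" --pt "12 10 -6 0" --pt "12 10 -6 0" --pt "12 10 -6 0" --pt "12 10 -6 0" --pt "12 10 -6 0" --pt "12 10 -6 0" --pt "12 10 -6 0" --pt "12 10 -6 0"

```text
time_s: 4.15
eef_pos: [0.6175, -0.0543, 0.2707]
tool_rot: [-0.92, -3.003, 0.0]
force: [0.1, 0.5, -0.2]
opening: -0.0
grasp_force: 0.0
```

Run:
```python
from h import *
s=sensors.read_state(); print({k:np.round(s[k],3) for k in("time_s","eef_pos","tool_rot")})
c=cam("wrist"); save(c,"w2.png"); np.savez("wrist0.npz",im=c[0],d=c[1],K=c[2],D=c[3],o=c[4],R=c[5])
c=cam("side"); save(c,"s2.png"); np.savez("side0.npz",im=c[0],d=c[1],K=c[2],D=c[3],o=c[4],R=c[5])
a=cv2.imread("pics/w2.png");b=cv2.imread("pics/s2.png")
cv2.imwrite("pics/m2.png",np.hstack([cv2.resize(a,(400,300)),b[130:430,160:560]]))
```

```text
{'time_s': np.float64(4.15), 'eef_pos': array([ 0.618, -0.054,  0.271]), 'tool_rot': array([-0.92 , -3.003,  0.   ])}Traceback (most recent call last):
  File "<stdin>", line 6, in <module>
    return _nx.concatenate(arrs, 1, dtype=dtype, casting=casting)
           ~~~~~~~~~~~~~~~^^^^^^^^^^^^^^^^^^^^^^^^^^^^^^^^^^^^^^^
ValueError: all the input array dimensions except for the concatenation axis must match exactly, but along dimension 0, the array at index 0 has size 300 and the array at index 1 has size 290
```

Run:
```python
import cv2,numpy as np
a=cv2.imread("pics/w2.png");b=cv2.imread("pics/s2.png")
cv2.imwrite("pics/m2.png",np.hstack([cv2.resize(a,(400,300)),b[110:410,160:560]]))
```

```text
(no output)
```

View pics/m2.png

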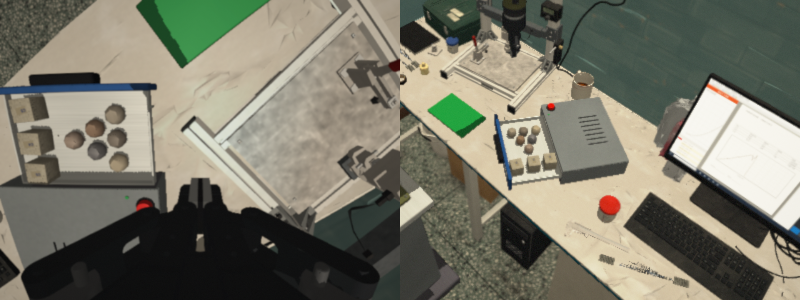

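play_rows --pt "-13.5 -22.8 0 0" --pt "-13.5 -22.8 0 0" --pt "-13.5 -22.8 0 0" --pt "-13.5 -22.8 0 0" --pt "-13.5 -22.8 0 0" --pt "-13.5 -22.8 0 0" --pt "-13.5 -22.8 0 0" --pt "-13.5 -22.8 0 0"

```text
time_s: 5.05
eef_pos: [0.6019, -0.3177, 0.2711]
tool_rot: [-0.919, -3.004, -0.002]
force: [0.1, 0.1, 0.8]
opening: 0.003
grasp_force: 0.0
```

Run:
```python
from h import *
s=sensors.read_state(); print({k:np.round(s[k],3) for k in("time_s","eef_pos","tool_rot")})
c=cam("wrist"); save(c,"w3.png"); np.savez("wrist0.npz",im=c[0],d=c[1],K=c[2],D=c[3],o=c[4],R=c[5])
P=cloud(c); print(np.round(P[::70,::80,2],3))
```

```text
{'time_s': np.float64(5.05), 'eef_pos': array([ 0.602, -0.318,  0.271]), 'tool_rot': array([-9.190e-01, -3.004e+00, -2.000e-03])}
[[-0.798 -0.798  0.052  0.042  0.043  0.051  0.008]
 [-0.802  0.001  0.002  0.03   0.054  0.005  0.004]
 [-0.798  0.002  0.002  0.031  0.031  0.006  0.002]
 [ 0.004  0.001  0.089  0.088  0.09   0.089  0.005]
 [ 0.004  0.015  0.003  0.088  0.089  0.088  0.096]
 [ 0.02   0.349  0.344  0.354  0.353  0.344  0.35 ]]
```

View pics/w3.png

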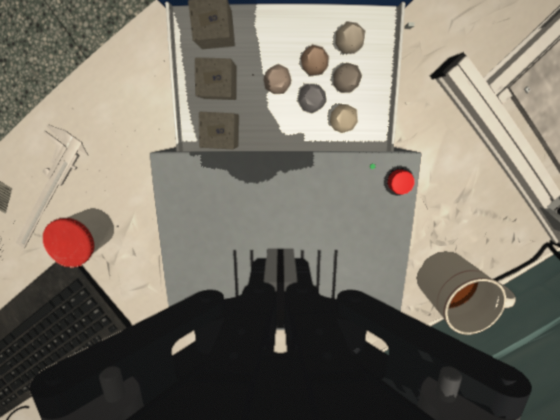

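```bash
cat >> h.py <<'E'
import json
def frame():
    F=json.load(open("frame.json")); return np.array(F["o"]),F["a"]
def toD(p):
    o,a=frame(); p=np.atleast_2d(p)[:,:2]-o; return np.c_[p@[np.cos(a),np.sin(a)],p@[-np.sin(a),np.cos(a)]]
def toW(p):
    o,a=frame(); p=np.atleast_2d(p); return o+p@np.array([[np.cos(a),np.sin(a)],[-np.sin(a),np.cos(a)]])
TC=np.array([-0.078,0])
def detect(c,zmin=.037,dx=0):
    P=cloud(c); D=toD(P.reshape(-1,3)[:,:2])-TC-[dx,0]; z=P[...,2].ravel()
    ins=(abs(D[:,0])<.083)&(abs(D[:,1])<.128)
    m=(ins&(z>zmin)&(z<.12)).reshape(420,560).astype(np.uint8)
    m=cv2.morphologyEx(m,cv2.MORPH_OPEN,np.ones((3,3)))
    n,L,st,ce=cv2.connectedComponentsWithStats(m); out=[]
    for i in range(1,n):
        if st[i,4]<60: continue
        k=(L.ravel()==i); d=D[k]; zz=z[k]; top=np.percentile(zz,95)
        lo,hi=np.percentile(d,1,axis=0),np.percentile(d,99,axis=0)
        t=d[zz>top-.008] if top<.064 else d[zz>top-.006]
        r=cv2.minAreaRect(np.float32(t))
        out.append(dict(uv=ce[i],top=top,mid=(lo+hi)/2,size=hi-lo,r=r,n=st[i,4],d=d,z=zz))
    return out
def show(o):
    for q in o: print("uv",np.round(q["uv"]),"top %.3f mid"%q["top"],np.round(q["mid"],4),"size",np.round(q["size"],3),"rect",np.round(q["r"][0],4),np.round(q["r"][1],3),round(q["r"][2],1),q["n"])
E
python3 - <<'E'
from h import *
c=load("wrist"); P=cloud(c); hsv=cv2.cvtColor(c[0],cv2.COLOR_RGB2HSV).astype(int)
v,u=np.mgrid[0:420,0:560]
m=(abs(P[...,2]-.088)<.006)
ev=[]
for col in range(160,412,6):
    rows=np.where(m[100:240,col])[0]+100
    if len(rows): ev.append((col,rows.min()-.5))
e=plane(ev,.088,c)[:,:2]
vx,vy,x0,y0=cv2.fitLine(np.float32(e),cv2.DIST_HUBER,0,.001,.001).ravel()
a=np.arctan2(vy,vx); print("edge dir",np.degrees(a), "resid",np.std((e-[x0,y0])@[-vy,vx]))
cl=[];cr=[]
for row in range(165,235,5):
    cols=np.where(m[row])[0]; cl.append((cols.min()-.5,row)); cr.append((cols.max()+.5,row))
cl=plane(cl,.088,c)[:,:2]; cr=plane(cr,.088,c)[:,:2]
if np.cos(a-np.radians(56))<0: a+=np.pi
yd=np.array([np.cos(a),np.sin(a)]); xd=np.array([yd[1],-yd[0]])
L=np.median(cr@yd);R=np.median(cl@yd); print("width",L-R, "sides dir",[np.degrees(np.arctan2(*(cv2.fitLine(np.float32(q),2,0,.001,.001).ravel()[[1,0]]))) for q in (cl,cr)])
o=xd*np.median(e@xd)+yd*(L+R)/2
json.dump(dict(o=o.tolist(),a=float(np.arctan2(xd[1],xd[0]))),open("frame.json","w"))
print("o",o,"yaw",np.degrees(np.arctan2(xd[1],xd[0])),"button",toD([[.665,-.200]]))
show(detect(c))
# tray walls / panel
D=toD(P.reshape(-1,3)); z=P[...,2].ravel()
for x in(-.12,-.08,-.04):
    k=(abs(D[:,0]-x)<.004)&(z>.041)&(z<.05)&(abs(D[:,1])>.12)&(abs(D[:,1])<.15); print(x,D[k&(D[:,1]>0),1].mean(),D[k&(D[:,1]<0),1].mean())
E
```

```text
edge dir 56.029335 resid 0.00024258709687448223
width 0.2989186016130598 sides dir [np.float32(-33.505665), np.float32(-33.06723)]
o [ 0.5686968  -0.28711341] yaw -33.970657 button [[0.03119032 0.1260564 ]]
uv [211.  23.] top 0.072 mid [-0.0559 -0.0793] size [0.039 0.041] rect [-0.0566 -0.0801] [0.04 0.04] 3.4 1920
uv [350.  37.] top 0.062 mid [-0.0441  0.0719] size [0.03  0.029] rect [-0.0444  0.0723] [0.028 0.029] 86.0 761
uv [314.  60.] top 0.061 mid [-0.0198  0.0329] size [0.029 0.03 ] rect [-0.0207  0.0331] [0.028 0.027] 33.1 692
uv [215.  78.] top 0.072 mid [ 0.0013 -0.0781] size [0.04 0.04] rect [ 0.0005 -0.0788] [0.04  0.041] 88.0 1658
uv [347.  77.] top 0.060 mid [-0.0014  0.0706] size [0.029 0.029] rect [-0.0021  0.0714] [0.029 0.029] 26.9 670
uv [277.  79.] top 0.061 mid [ 0.0006 -0.0093] size [0.029 0.029] rect [ 0.0009 -0.0087] [0.028 0.027] 27.3 632
uv [311.  98.] top 0.061 mid [0.0213 0.031 ] size [0.031 0.03 ] rect [0.0208 0.0307] [0.028 0.029] 48.6 662
uv [344. 118.] top 0.059 mid [0.0427 0.0692] size [0.031 0.031] rect [0.0435 0.0694] [0.029 0.03 ] 18.9 631
uv [218. 130.] top 0.072 mid [ 0.057  -0.0769] size [0.039 0.041] rect [ 0.057  -0.0775] [0.041 0.04 ] 88.2 1417
uv [198. 153.] top 0.090 mid [ 0.0805 -0.0953] size [0.005 0.062] rect [ 0.0805 -0.0958] [0.063 0.004] 89.6 290
uv [314. 153.] top 0.090 mid [0.0805 0.0323] size [0.005 0.186] rect [0.0806 0.0329] [0.005 0.19 ] 0.2 867
-0.12 0.13094872530605384 -0.13143127127524068
-0.08 0.1312186058032759 -0.13157411686050402
-0.04 0.13108210290538186 -0.1315565660430081
```

The wrist view shows the tray fully out with three cubes in a column at (212,22), (215,78) and (218,130). Six lumps sit at (349,38), (315,60), (347,77), (278,79), (312,97) and (343,118). The plan is to move the cubes to the board, then move lumps B, C and E to the right side.

```bash
cat >> h.py <<'E'
Y0=np.radians(56.03)  # tool-y world angle when aligned with dryer y
BO=np.array([.4386,.0697]); BA=np.radians(2.76)
def tray(x,y,z,yaw=Y0): w=toW(np.array([[x,y]])+TC)[0]; return (w[0],w[1],z,yaw)
def board(x,y,z,yaw=BA): return (BO[0]+x*np.cos(BA)-y*np.sin(BA),BO[1]+x*np.sin(BA)+y*np.cos(BA),z,yaw)
def now():
    s=sensors.read_state(); R=cv2.Rodrigues(np.array(s["tool_rot"],float))[0]
    return (*s["eef_pos"],np.arctan2(R[1,1],R[0,1]))
def rel(p,q):
    a=p[3]; d=np.array(q[:2])-p[:2]; ty=np.array([np.cos(a),np.sin(a)]); tx=np.array([-ty[1],ty[0]])
    t=(p[3]-q[3]+np.pi)%(2*np.pi)-np.pi
    return np.r_[100*d@tx,100*d@ty,100*(p[2]-q[2]),t]
def call(p,wps,label=""):
    """wps: (pose,rows or None)"""
    rows=[];prev=np.zeros(4)
    for q,n in wps:
        r=rel(p,q); need=max(int(np.ceil(max(np.linalg.norm(r[:3]-prev[:3])/4.9,abs(r[3]-prev[3])/.148))),1)
        rows+=[[round(float(x),2) for x in r]]*(n or need); prev=r
    print(label,len(rows),json.dumps(rows)); return wps[-1][0]
E
python3 - <<'E'
from h import *
p=now(); print(np.round(p,4))
cubes=[(-.056,-.0795),(.0005,-.0785),(.057,-.0775)]; by=[.057,0,-.057]
zc=.040
for i,(t,b) in enumerate(zip(cubes,by)):
    p=call(p,[(tray(*t,.13),None),(tray(*t,.06),None),(tray(*t,zc),2)],f"pick{i}")
    p=call(p,[(p,4),(tray(*t,.13),2),(board(0,b,.14),None),(board(0,b,.05),2),(board(0,b,.024),2)],f"place{i}")
    p2=board(0,b,.11); call(p,[(p,2),(p2,None)],"open"); 
    print("then (in the frame of release pose):"); 
    if i<2: call(p,[(p,2),(p2,None),(tray(*cubes[i+1],.13),None),(tray(*cubes[i+1],.06),2),(tray(*cubes[i+1],zc),2)],"open+next")
E
```

```text
[ 0.6021 -0.317   0.2713  0.9782]
pick0 9 [[17.84, -7.34, 14.13, 0.0], [17.84, -7.34, 14.13, 0.0], [17.84, -7.34, 14.13, 0.0], [17.84, -7.34, 14.13, 0.0], [17.84, -7.34, 14.13, 0.0], [17.84, -7.34, 21.13, 0.0], [17.84, -7.34, 21.13, 0.0], [17.84, -7.34, 23.13, 0.0], [17.84, -7.34, 23.13, 0.0]]
place0 19 [[0.0, 0.0, 0.0, 0.0], [0.0, 0.0, 0.0, 0.0], [0.0, 0.0, 0.0, 0.0], [0.0, 0.0, 0.0, 0.0], [0.0, 0.0, -9.0, 0.0], [0.0, 0.0, -9.0, 0.0], [20.74, 34.84, -10.0, 0.93], [20.74, 34.84, -10.0, 0.93], [20.74, 34.84, -10.0, 0.93], [20.74, 34.84, -10.0, 0.93], [20.74, 34.84, -10.0, 0.93], [20.74, 34.84, -10.0, 0.93], [20.74, 34.84, -10.0, 0.93], [20.74, 34.84, -10.0, 0.93], [20.74, 34.84, -10.0, 0.93], [20.74, 34.84, -1.0, 0.93], [20.74, 34.84, -1.0, 0.93], [20.74, 34.84, 1.6, 0.93], [20.74, 34.84, 1.6, 0.93]]
open 4 [[0.0, 0.0, 0.0, 0.0], [0.0, 0.0, 0.0, 0.0], [0.0, 0.0, -8.6, 0.0], [0.0, 0.0, -8.6, 0.0]]
then (in the frame of release pose):
open+next 17 [[0.0, 0.0, 0.0, 0.0], [0.0, 0.0, 0.0, 0.0], [0.0, 0.0, -8.6, 0.0], [0.0, 0.0, -8.6, 0.0], [-43.62, 0.37, -10.6, -0.93], [-43.62, 0.37, -10.6
[... 2179 characters left out ...]
3], [-41.22, 4.96, -3.6, -0.93], [-41.22, 4.96, -1.6, -0.93], [-41.22, 4.96, -1.6, -0.93]]
place2 18 [[0.0, 0.0, 0.0, 0.0], [0.0, 0.0, 0.0, 0.0], [0.0, 0.0, 0.0, 0.0], [0.0, 0.0, 0.0, 0.0], [0.0, 0.0, -9.0, 0.0], [0.0, 0.0, -9.0, 0.0], [25.22, 25.5, -10.0, 0.93], [25.22, 25.5, -10.0, 0.93], [25.22, 25.5, -10.0, 0.93], [25.22, 25.5, -10.0, 0.93], [25.22, 25.5, -10.0, 0.93], [25.22, 25.5, -10.0, 0.93], [25.22, 25.5, -10.0, 0.93], [25.22, 25.5, -10.0, 0.93], [25.22, 25.5, -1.0, 0.93], [25.22, 25.5, -1.0, 0.93], [25.22, 25.5, 1.6, 0.93], [25.22, 25.5, 1.6, 0.93]]
open 4 [[0.0, 0.0, 0.0, 0.0], [0.0, 0.0, 0.0, 0.0], [0.0, 0.0, -8.6, 0.0], [0.0, 0.0, -8.6, 0.0]]
then (in the frame of release pose):
```

play_rows --pt "17.8 -7.3 10 0" --pt "17.8 -7.3 14.1 0" --pt "17.8 -7.3 14.1 0" --pt "17.8 -7.3 14.1 0" --pt "17.8 -7.3 14.1 0" --pt "17.8 -7.3 14.1 0" --pt "17.8 -7.3 18 0" --pt "17.8 -7.3 21.1 0" --pt "17.8 -7.3 22.4 0" --pt "17.8 -7.3 23.1 0" --pt "17.8 -7.3 23.1 0" --claw 0.45

```text
time_s: 6.2
eef_pos: [0.4142, -0.2783, 0.0402]
tool_rot: [-0.916, -3.005, -0.001]
force: [0.7, 0.4, 0.0]
opening: 0.727
grasp_force: 0.0
```

play_rows --pt "0 0 0 0" --pt "0 0 0 0" --pt "0 0 0 0" --pt "0 0 0 0" --pt "0 0 0 0" --pt "0 0 -4.5 0" --pt "0 0 -9 0" --pt "0 0 -9 0" --claw -1 --newtons 60

```text
time_s: 7.0
eef_pos: [0.4175, -0.2821, 0.1363]
tool_rot: [0.916, 2.993, -0.006]
force: [2.0, -0.6, -1.1]
opening: 0.459
grasp_force: 60.0
```

play_rows --pt "20.7 34.8 -1 0.93" --pt "20.7 34.8 -1 0.93" --pt "20.7 34.8 -1 0.93" --pt "20.7 34.8 -1 0.93" --pt "20.7 34.8 -1 0.93" --pt "20.7 34.8 -1 0.93" --pt "20.7 34.8 -1 0.93" --pt "20.7 34.8 -1 0.93" --pt "20.7 34.8 -1 0.93" --pt "20.7 34.8 -1 0.93" --pt "20.7 34.8 3.5 0.93" --pt "20.7 34.8 8 0.93" --pt "20.7 34.8 9.8 0.93" --pt "20.7 34.8 10.6 0.93" --pt "20.7 34.8 10.6 0.93"

```text
time_s: 8.5
eef_pos: [0.4359, 0.1242, 0.024]
tool_rot: [-2.169, -2.272, 0.002]
force: [1.6, 0.2, -2.1]
opening: 0.458
grasp_force: 60.3
```

play_rows --pt "0 0 0 0" --pt "0 0 0 0" --pt "0 0 -4.5 0" --pt "0 0 -8.6 0" --pt "-20 0 -14.6 -0.93" --pt "-20 0 -14.6 -0.93" --pt "-20 0 -14.6 -0.93" --pt "-20 0 -14.6 -0.93" --pt "-20 0 -14.6 -0.93" --pt "-20 0 -14.6 -0.93" --claw 0.45

```text
time_s: 9.5
eef_pos: [0.4478, -0.0788, 0.1725]
tool_rot: [1.098, 2.938, -0.001]
force: [0.7, 1.2, -0.0]
opening: 0.721
grasp_force: 0.0
```

Run:
```python
from h import *
p=now(); print(np.round(p,4))
c=cam("side"); save(c,"s4.png"); b=cam("scene"); save(b,"c4.png")
a=cv2.imread("pics/s4.png")[150:370,150:450]; d=cv2.imread("pics/c4.png")[180:400,130:430]
cv2.imwrite("pics/m4.png",cv2.resize(np.hstack([a,d]),None,fx=1.33,fy=1.33))
```

```text
[ 0.4478 -0.0788  0.1725  0.8554]
```

View pics/m4.png

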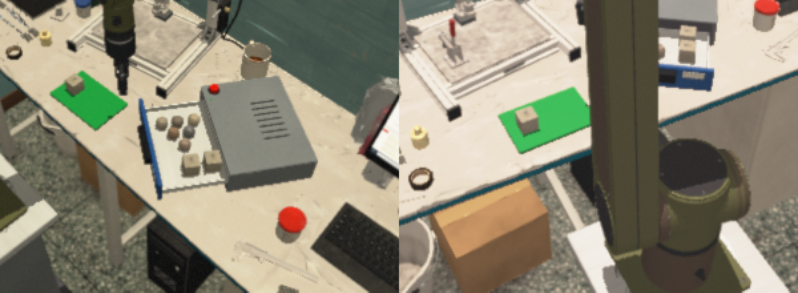

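Cube 0 sits on the green board at (75,85) in the left crop. The other two cubes and the six lumps are unmoved.

```bash
cat >> h.py <<'E'
def short(p,wps,label=""):
    out=[]; prev=np.zeros(4)
    for q in wps:
        r=rel(p,q); n=max(int(np.ceil(max(np.linalg.norm(r[:3]-prev[:3])/4.9,abs(r[3]-prev[3])/.148))),1); prev=r
        out.append(f"{np.round(r,2).tolist()}x{n}")
    print(label,"  ".join(out)); return wps[-1]
E
python3 - <<'E'
from h import *
c=cam("side"); show(detect(c))
p=now(); print(np.round(p,4))
cubes=[(.0005,-.0785),(.057,-.0775)]
for t,b in zip(cubes,[0,-.057]):
    p=short(p,[tray(*t,.13),tray(*t,.04)],"pick")
    p=short(p,[tray(*t,.13),board(0,b,.14),board(0,b,.024)],"place")
    short(p,[board(0,b,.11),tray(*cubes[1],.14),tray(*cubes[1],.04)],"next")
E
```

```text
uv [281. 245.] top 0.062 mid [-0.0113  0.047 ] size [0.048 0.061] rect [-0.013  0.047] [0.067 0.028] 66.9 133
uv [295. 239.] top 0.060 mid [0.0424 0.0651] size [0.031 0.03 ] rect [0.0431 0.0657] [0.026 0.029] 37.1 65
uv [271. 242.] top 0.064 mid [-0.0453  0.0672] size [0.03  0.025] rect [-0.0456  0.0683] [0.023 0.021] 78.8 70
uv [290. 254.] top 0.061 mid [0.0105 0.006 ] size [0.05  0.062] rect [0.0104 0.0063] [0.07  0.028] 59.0 134
uv [309. 270.] top 0.073 mid [ 0.0566 -0.0805] size [0.04  0.042] rect [ 0.0574 -0.0802] [0.044 0.04 ] 86.3 196
uv [293. 273.] top 0.073 mid [ 0.0005 -0.0819] size [0.04  0.041] rect [ 0.001  -0.0804] [0.04  0.041] 86.6 189
[ 0.4462 -0.0754  0.1707  0.8504]
pick [-16.49, -16.61, 4.07, -0.13]x5  [-16.49, -16.61, 13.07, -0.13]x2
place [0.0, 0.0, -9.0, 0.0]x2  [22.98, 30.17, -10.0, 0.93]x8  [22.98, 30.17, 1.6, 0.93]x3
next [0.0, 0.0, -8.6, 0.0]x2  [-41.22, 4.96, -11.6, -0.93]x9  [-41.22, 4.96, -1.6, -0.93]x3
pick [-41.22, 4.96, -10.6, -0.93]x9  [-41.22, 4.96, -1.6, -0.93]x2
place [0.0, 0.0, -9.0, 0.0]x2  [25.22, 25.5, -10.0, 0.93]x8  [25.22, 25.5, 1.6, 0.93]x3
next [0.0, 0.0, -8.6, 0.0]x2  [-35.52, 4.96, -11.6, -0.93]x8  [-35.52, 4.96, -1.6, -0.93]x3
```

play_rows --pt "-16.5 -16.6 4.1 -0.13" --pt "-16.5 -16.6 4.1 -0.13" --pt "-16.5 -16.6 4.1 -0.13" --pt "-16.5 -16.6 4.1 -0.13" --pt "-16.5 -16.6 4.1 -0.13" --pt "-16.5 -16.6 4.1 -0.13" --pt "-16.5 -16.6 8 -0.13" --pt "-16.5 -16.6 11 -0.13" --pt "-16.5 -16.6 12.4 -0.13" --pt "-16.5 -16.6 13.1 -0.13" --pt "-16.5 -16.6 13.1 -0.13"

```text
time_s: 10.75
eef_pos: [0.4613, -0.3068, 0.0386]
tool_rot: [-0.906, -3.006, -0.001]
force: [-0.7, 0.2, 0.3]
opening: 0.722
grasp_force: 0.0
```

play_rows --pt "0 0 0 0" --pt "0 0 0 0" --pt "0 0 0 0" --pt "0 0 0 0" --pt "0 0 0 0" --pt "0 0 -4.5 0" --pt "0 0 -9 0" --pt "0 0 -9 0" --claw -1 --newtons 60

```text
time_s: 11.55
eef_pos: [0.4654, -0.311, 0.1354]
tool_rot: [0.905, 2.997, -0.005]
force: [1.3, -1.8, -1.6]
opening: 0.459
grasp_force: 61.6
```

play_rows --pt "23 30.2 -1 0.93" --pt "23 30.2 -1 0.93" --pt "23 30.2 -1 0.93" --pt "23 30.2 -1 0.93" --pt "23 30.2 -1 0.93" --pt "23 30.2 -1 0.93" --pt "23 30.2 -1 0.93" --pt "23 30.2 -1 0.93" --pt "23 30.2 -1 0.93" --pt "23 30.2 -1 0.93" --pt "23 30.2 3.5 0.93" --pt "23 30.2 8 0.93" --pt "23 30.2 9.8 0.93" --pt "23 30.2 10.6 0.93" --pt "23 30.2 10.6 0.93"

```text
time_s: 13.05
eef_pos: [0.4362, 0.0686, 0.0233]
tool_rot: [-2.162, -2.278, 0.003]
force: [0.1, 0.1, -1.7]
opening: 0.458
grasp_force: 62.2
```

play_rows --pt "0 0 0 0" --pt "0 0 0 0" --pt "0 0 -4.5 0" --pt "0 0 -9 0" --pt "-41.1 5.1 -11.7 -0.92" --pt "-41.1 5.1 -11.7 -0.92" --pt "-41.1 5.1 -11.7 -0.92" --pt "-41.1 5.1 -11.7 -0.92" --pt "-41.1 5.1 -11.7 -0.92" --pt "-41.1 5.1 -11.7 -0.92" --pt "-41.1 5.1 -11.7 -0.92" --pt "-41.1 5.1 -11.7 -0.92" --pt "-41.1 5.1 -11.7 -0.92" --pt "-41.1 5.1 -11.7 -0.92" --pt "-41.1 5.1 -11.7 -0.92" --pt "-41.1 5.1 -11.7 -0.92" --claw 0.45

```text
time_s: 14.65
eef_pos: [0.5098, -0.3364, 0.1401]
tool_rot: [-0.922, -3.002, -0.001]
force: [0.2, 0.7, -0.8]
opening: 0.721
grasp_force: 0.0
```

Run:
```python
from h import *
p=now(); print(np.round(p,4))
t=(.057,-.0785); show([q for q in detect(cam("side")) if q["top"]>.066])
p=short(p,[tray(*t,.13),tray(*t,.04)],"pick")
```

```text
[ 0.5098 -0.3364  0.1401  0.9749]
uv [309. 270.] top 0.073 mid [ 0.057 -0.081] size [0.04  0.041] rect [ 0.0573 -0.0805] [0.043 0.039] 88.4 192
pick [-0.04, -0.47, 1.01, -0.0]x1  [-0.04, -0.47, 10.01, -0.0]x2
```

play_rows --pt "0 -0.4 3 0" --pt "0 -0.4 6.5 0" --pt "0 -0.4 9 0" --pt "0 -0.4 10 0" --pt "0 -0.4 10 0"

```text
time_s: 15.2
eef_pos: [0.5071, -0.3385, 0.0391]
tool_rot: [-0.919, -3.001, -0.002]
force: [-0.5, 0.1, 0.7]
opening: 0.72
grasp_force: 0.0
```

play_rows --pt "0 0 0 0" --pt "0 0 0 0" --pt "0 0 0 0" --pt "0 0 0 0" --pt "0 0 0 0" --pt "0 0 -4.5 0" --pt "0 0 -9 0" --pt "0 0 -9 0" --claw -1 --newtons 60

```text
time_s: 16.0
eef_pos: [0.5122, -0.3433, 0.1374]
tool_rot: [0.919, 2.991, -0.006]
force: [1.5, -0.3, -0.9]
opening: 0.461
grasp_force: 60.6
```

play_rows --pt "25.2 25.5 -1 0.93" --pt "25.2 25.5 -1 0.93" --pt "25.2 25.5 -1 0.93" --pt "25.2 25.5 -1 0.93" --pt "25.2 25.5 -1 0.93" --pt "25.2 25.5 -1 0.93" --pt "25.2 25.5 -1 0.93" --pt "25.2 25.5 -1 0.93" --pt "25.2 25.5 -1 0.93" --pt "25.2 25.5 -1 0.93" --pt "25.2 25.5 3.5 0.93" --pt "25.2 25.5 8 0.93" --pt "25.2 25.5 9.8 0.93" --pt "25.2 25.5 10.6 0.93" --pt "25.2 25.5 10.6 0.93"

```text
time_s: 17.5
eef_pos: [0.4426, 0.0108, 0.0243]
tool_rot: [-2.173, -2.268, 0.002]
force: [-0.1, 0.3, -1.4]
opening: 0.457
grasp_force: 60.4
```

Run:
```python
from h import *
p=now(); print(np.round(p,4))
short(p,[(p[0],p[1],.11,p[3]),tray(.12,0,.25)],"to view")
```

```text
[0.4426 0.0108 0.0243 0.0427]
to view [0.0, 0.0, -8.57, 0.0]x2  [-32.79, 14.71, -22.57, -0.94]x8
```

play_rows --pt "0 0 0 0" --pt "0 0 0 0" --pt "0 0 -4.5 0" --pt "0 0 -9 0" --pt "-32.8 14.7 -22.6 -0.94" --pt "-32.8 14.7 -22.6 -0.94" --pt "-32.8 14.7 -22.6 -0.94" --pt "-32.8 14.7 -22.6 -0.94" --pt "-32.8 14.7 -22.6 -0.94" --pt "-32.8 14.7 -22.6 -0.94" --pt "-32.8 14.7 -22.6 -0.94" --pt "-32.8 14.7 -22.6 -0.94" --pt "-32.8 14.7 -22.6 -0.94" --pt "-32.8 14.7 -22.6 -0.94" --pt "-32.8 14.7 -22.6 -0.94" --claw 0.45

```text
time_s: 19.0
eef_pos: [0.6035, -0.3082, 0.2498]
tool_rot: [-0.907, -3.006, -0.001]
force: [-0.5, 0.1, 0.1]
opening: 0.724
grasp_force: 0.0
```

```bash
cat > look.py <<'E'
from h import *
import itertools,sys
p=now(); print("t",sensors.read_state()["time_s"],np.round(p,4))
c=cam("wrist"); save(c,sys.argv[1]); o=[q for q in detect(c) if q["top"]<.08 and q["n"]>200]; show(o)
pts=[np.array(q["r"][0]) for q in o]
print("close",[(i,j,round(float(np.linalg.norm(pts[i]-pts[j])),4)) for i,j in itertools.combinations(range(len(pts)),2) if np.linalg.norm(pts[i]-pts[j])<.07])
s=cam("side"); P=cloud(s); d=P[...,:2]-BO
k=(abs(d[...,0])<.13)&(abs(d[...,1])<.16)&(P[...,2]>.035)&(P[...,2]<.06)
n,L,st,ce=cv2.connectedComponentsWithStats(k.astype(np.uint8))
Rb=np.array([[np.cos(BA),-np.sin(BA)],[np.sin(BA),np.cos(BA)]])
for i in range(1,n):
    if st[i,4]>40: t=P[(L==i)&(P[...,2]>.047)]; print("boardcube",np.round((t[:,:2].mean(0)-BO)@Rb,3),round(t[:,2].max(),3),len(t))
E
python3 look.py w5.png
python3 - <<'E'
from h import *
p=now()
E=(.021,.031);B=(-.0205,.033);C=(-.002,.071)
zl=.036
T={"E":(.045,-.065),"B":(-.052,-.065),"C":(-.003,-.105)}
for n,s in(("E",E),("B",B),("C",C)):
    t=T[n]
    p=short(p,[tray(*s,.10),tray(*s,zl)],"pick "+n)
    p=short(p,[tray(*s,.10),tray(*t,.10),tray(*t,zl)],"place "+n)
E
```

```text
t 19.0 [ 0.6035 -0.3082  0.2498  0.985 ]
uv [347.  37.] top 0.062 mid [-0.0441  0.0719] size [0.03  0.029] rect [-0.0444  0.0721] [0.028 0.029] 79.2 869
uv [310.  60.] top 0.061 mid [-0.0197  0.0333] size [0.029 0.029] rect [-0.0205  0.0334] [0.029 0.028] 36.3 790
uv [270.  80.] top 0.061 mid [ 0.0005 -0.0093] size [0.03  0.029] rect [ 0.0007 -0.0085] [0.028 0.027] 25.9 704
uv [344.  79.] top 0.060 mid [-0.0016  0.0706] size [0.03  0.029] rect [-0.0021  0.071 ] [0.028 0.028] 80.1 720
uv [306. 100.] top 0.061 mid [0.0206 0.0312] size [0.029 0.03 ] rect [0.0204 0.0311] [0.029 0.029] 85.0 730
uv [340. 122.] top 0.060 mid [0.0433 0.0689] size [0.03 0.03] rect [0.0438 0.0696] [0.029 0.029] 3.5 710
close [(0, 1, 0.0455), (0, 3, 0.0422), (1, 2, 0.047), (1, 3, 0.0419), (1, 4, 0.0409), (2, 4, 0.0442), (3, 4, 0.0458), (3, 5, 0.046), (4, 5, 0.0451)]
boardcube [-0.003 -0.003] 0.058 275
pick E [9.71, 2.94, 15.0, 0.01]x4  [9.71, 2.94, 21.4, 0.01]x2
place E [0.0, 0.0, -6.4, 0.0]x2  [-2.4, -9.6, -6.4, 0.0]x3  [-2.4, -9.6, 0.0, 0.0]x2
pick B [6.55, 9.8, -6.4, 0.0]x3  [6.55, 9.8, 0.0, 0.0]x2
place B [0.0, 0.0, -6.4, 0.0]x2  [3.15, -9.8, -6.4, 0.0]x3  [3.15, -9.8, 0.0, 0.0]x2
pick C [-5.0, 13.6, -6.4, 0.0]x4  [-5.0, 13.6, 0.0, 0.0]x2
place C [0.0, 0.0, -6.4, 0.0]x2  [0.1, -17.6, -6.4, 0.0]x4  [0.1, -17.6, 0.0, 0.0]x2
```

View pics/w5.png

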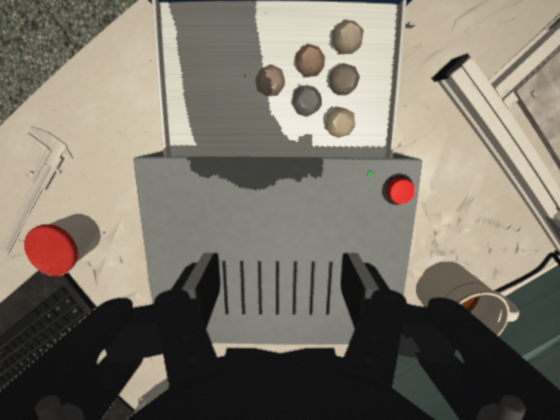

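play_rows --pt "9.7 2.9 14 0.01" --pt "9.7 2.9 14 0.01" --pt "9.7 2.9 14 0.01" --pt "9.7 2.9 15 0.01" --pt "9.7 2.9 15 0.01" --pt "9.7 2.9 18 0.01" --pt "9.7 2.9 19.5 0.01" --pt "9.7 2.9 20.7 0.01" --pt "9.7 2.9 21.8 0.01" --pt "9.7 2.9 21.8 0.01" --claw 0.08

```text
time_s: 20.1
eef_pos: [0.5401, -0.2314, 0.0324]
tool_rot: [0.922, 3.003, -0.0]
force: [-1.0, -0.4, 0.7]
opening: 0.537
grasp_force: 0.0
```

play_rows --pt "0 0 0 0" --pt "0 0 0 0" --pt "0 0 0 0" --pt "0 0 0 0" --pt "0 0 -3.5 0" --pt "0 0 -7 0" --pt "0 0 -7 0" --claw -1 --newtons 40

```text
time_s: 20.8
eef_pos: [0.5429, -0.2326, 0.107]
tool_rot: [0.92, 2.995, -0.001]
force: [0.9, 0.0, -0.4]
opening: 0.353
grasp_force: 39.9
```

play_rows --pt "-2.4 -9.6 0 0" --pt "-2.4 -9.6 0 0" --pt "-2.4 -9.6 0 0" --pt "-2.4 -9.6 0 0" --pt "-2.4 -9.6 3.5 0" --pt "-2.4 -9.6 6 0" --pt "-2.4 -9.6 6.9 0" --pt "-2.4 -9.6 6.9 0"

```text
time_s: 21.6
eef_pos: [0.5066, -0.3232, 0.0338]
tool_rot: [0.919, 3.003, 0.0]
force: [0.5, -0.4, -0.4]
opening: 0.352
grasp_force: 40.0
```

play_rows --pt "0 0 0 0" --pt "0 0 0 0" --pt "0 0 -3.5 0" --pt "0 0 -6.9 0" --pt "6.5 9.8 -6.9 0" --pt "6.5 9.8 -6.9 0" --pt "6.5 9.8 -6.9 0" --pt "6.5 9.8 -6.9 0" --pt "6.5 9.8 -3.5 0" --pt "6.5 9.8 -2 0" --pt "6.5 9.8 -0.8 0" --pt "6.5 9.8 -0.1 0" --pt "6.5 9.8 -0.1 0" --claw 0.08

```text
time_s: 22.9
eef_pos: [0.5062, -0.2072, 0.0333]
tool_rot: [-0.923, -3.001, 0.0]
force: [-0.4, 0.3, 0.4]
opening: 0.539
grasp_force: 0.1
```

play_rows --pt "0 0 0 0" --pt "0 0 0 0" --pt "0 0 0 0" --pt "0 0 0 0" --pt "0 0 -3.5 0" --pt "0 0 -7 0" --pt "0 0 -7 0" --claw -1

```text
time_s: 23.6
eef_pos: [0.5104, -0.2079, 0.1091]
tool_rot: [0.919, 2.994, -0.001]
force: [1.2, 0.1, -0.3]
opening: 0.345
grasp_force: 39.8
```

B is held. Place it, then pick C.

play_rows --pt "3.1 -9.8 0 0" --pt "3.1 -9.8 0 0" --pt "3.1 -9.8 0 0" --pt "3.1 -9.8 0 0" --pt "3.1 -9.8 3.5 0" --pt "3.1 -9.8 6 0" --pt "3.1 -9.8 6.9 0" --pt "3.1 -9.8 6.9 0"

```text
time_s: 24.4
eef_pos: [0.4272, -0.2697, 0.0351]
tool_rot: [0.92, 3.004, 0.0]
force: [-0.1, -0.3, -0.5]
opening: 0.347
grasp_force: 40.1
```

play_rows --pt "0 0 0 0" --pt "0 0 0 0" --pt "0 0 -3.5 0" --pt "0 0 -6.9 0" --pt "-5 13.6 -6.9 0" --pt "-5 13.6 -6.9 0" --pt "-5 13.6 -6.9 0" --pt "-5 13.6 -6.9 0" --pt "-5 13.6 -3.5 0" --pt "-5 13.6 -2 0" --pt "-5 13.6 -0.8 0" --pt "-5 13.6 -0.1 0" --pt "-5 13.6 -0.1 0" --claw 0.08

```text
time_s: 25.7
eef_pos: [0.543, -0.1859, 0.0357]
tool_rot: [-0.923, -3.002, 0.0]
force: [-0.8, -0.0, 0.6]
opening: 0.542
grasp_force: 0.0
```

play_rows --pt "0 0 0 0" --pt "0 0 0 0" --pt "0 0 0 0" --pt "0 0 0 0" --pt "0 0 -3.5 0" --pt "0 0 -7 0" --pt "0 0 -7 0" --claw -1

```text
time_s: 26.4
eef_pos: [0.5474, -0.187, 0.1112]
tool_rot: [0.92, 2.994, -0.0]
force: [1.2, -0.4, -0.2]
opening: 0.349
grasp_force: 39.9
```

play_rows --pt "0.1 -17.4 0 1.57" --pt "0.1 -17.4 0 1.57" --pt "0.1 -17.4 0 1.57" --pt "0.1 -17.4 0 1.57" --pt "0.1 -17.4 0 1.57" --pt "0.1 -17.4 0 1.57" --pt "0.1 -17.4 0 1.57" --pt "0.1 -17.4 0 1.57" --pt "0.1 -17.4 0 1.57" --pt "0.1 -17.4 0 1.57" --pt "0.1 -17.4 0 1.57" --pt "0.1 -17.4 0 1.57" --pt "0.1 -17.4 0 1.57" --pt "0.1 -17.4 3.5 1.57" --pt "0.1 -17.4 6 1.57" --pt "0.1 -17.4 6.9 1.57" --pt "0.1 -17.4 6.9 1.57"

```text
time_s: 28.1
eef_pos: [0.446, -0.3297, 0.0378]
tool_rot: [2.773, 1.473, 0.001]
force: [0.9, 0.3, 0.2]
opening: 0.351
grasp_force: 40.0
```

play_rows --pt "0 0 0 0" --pt "0 0 0 0" --pt "0 0 -3.5 0" --pt "0 0 -7 0" --pt "10.3 12.3 -21.5 -1.57" --pt "10.3 12.3 -21.5 -1.57" --pt "10.3 12.3 -21.5 -1.57" --pt "10.3 12.3 -21.5 -1.57" --pt "10.3 12.3 -21.5 -1.57" --pt "10.3 12.3 -21.5 -1.57" --pt "10.3 12.3 -21.5 -1.57" --pt "10.3 12.3 -21.5 -1.57" --pt "10.3 12.3 -21.5 -1.57" --pt "10.3 12.3 -21.5 -1.57" --pt "10.3 12.3 -21.5 -1.57" --pt "10.3 12.3 -21.5 -1.57" --pt "10.3 12.3 -21.5 -1.57" --claw -0.15

```text
time_s: 29.8
eef_pos: [0.6048, -0.3128, 0.2523]
tool_rot: [-0.925, -3.002, -0.0]
force: [0.1, 0.5, -0.2]
opening: 0.427
grasp_force: 0.0
```

```bash
python3 look.py w6.png
python3 - <<'E'
from h import *
c=cam("side"); save(c,"s6.png")
a=cv2.imread("pics/w6.png");b=cv2.imread("pics/s6.png")
cv2.imwrite("pics/m6.png",np.hstack([cv2.resize(a,(400,300)),b[130:355,150:450].repeat(1,0) if 0 else cv2.resize(b[130:355,150:450],(400,300))]))
E
```

```text
t 29.8 [ 0.6048 -0.3128  0.2523  0.9733]
uv [220.  25.] top 0.061 mid [-0.0519 -0.063 ] size [0.028 0.029] rect [-0.0527 -0.0638] [0.029 0.027] 35.4 833
uv [348.  31.] top 0.062 mid [-0.0452  0.0719] size [0.03  0.029] rect [-0.046   0.0725] [0.029 0.028] 56.3 862
uv [269.  77.] top 0.061 mid [ 0.0009 -0.0122] size [0.03  0.029] rect [ 0.0004 -0.0121] [0.028 0.028] 12.1 723
uv [184.  77.] top 0.060 mid [ 0.0002 -0.1045] size [0.03 0.03] rect [-1.000e-04 -1.051e-01] [0.029 0.03 ] 30.1 766
uv [223. 118.] top 0.061 mid [ 0.0435 -0.0634] size [0.03  0.031] rect [ 0.0429 -0.0646] [0.029 0.029] 49.3 695
uv [344. 119.] top 0.059 mid [0.0448 0.0714] size [0.03  0.031] rect [0.0453 0.0716] [0.029 0.03 ] 11.7 706
close [(0, 3, 0.0668), (2, 4, 0.0676), (3, 4, 0.059)]
boardcube [-0.003 -0.003] 0.06 278
```

View pics/m6.png

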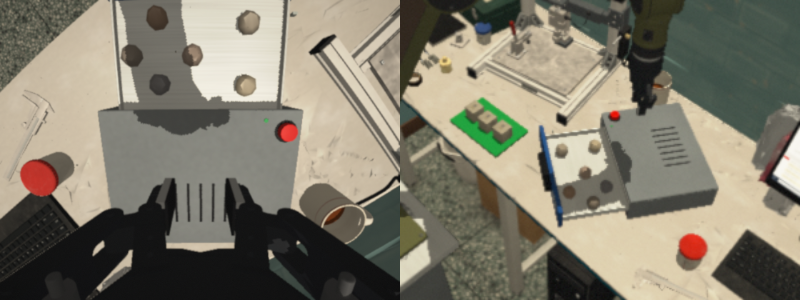

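Lumps are spread in the left view (min spacing about 59 mm). Three cubes stand in a row on the board in the right view. Next: push the drawer home.

Run:
```python
from h import *
p=now(); print(np.round(p,4))
a=tray(-.252+.078,0,.2); b=tray(-.252+.078,0,.052); e=tray(-.026+.078,0,.052)
p=short(p,[a,b],"go"); short(p,[e],"push")
```

```text
[ 0.6048 -0.3129  0.2523  0.9741]
go [29.64, 0.0, 5.23, -0.0]x7  [29.64, 0.0, 20.03, -0.0]x4
push [-22.6, -0.0, 0.0, 0.0]x5
```

play_rows --pt "29.6 0 5 0" --pt "29.6 0 5 0" --pt "29.6 0 5 0" --pt "29.6 0 5 0" --pt "29.6 0 5 0" --pt "29.6 0 5 0" --pt "29.6 0 5 0" --pt "29.6 0 10 0" --pt "29.6 0 15 0" --pt "29.6 0 18 0" --pt "29.6 0 20 0" --pt "29.6 0 20 0" --pt "28.5 0 20 0" --pt "27.5 0 20 0" --pt "26.8 0 20 0" --pt "26.2 0 20 0" --pt "25.6 0 20 0" --pt "25 0 20 0" --pt "24.5 0 20 0" --pt "24 0 20 0" --claw -1

```text
time_s: 31.95
eef_pos: [0.4047, -0.1772, 0.0519]
tool_rot: [-0.921, -3.0, -0.002]
force: [-4.3, 3.8, 2.6]
opening: -0.001
grasp_force: 2.2
```

play_rows --pt "-0.6 0 0 0" --pt "-1.2 0 0 0" --pt "-1.8 0 0 0" --pt "-2.4 0 0 0" --pt "-3.0 0 0 0" --pt "-3.6 0 0 0" --pt "-4.2 0 0 0" --pt "-4.8 0 0 0" --pt "-5.4 0 0 0" --pt "-6 0 0 0" --pt "-6.6 0 0 0" --pt "-7.2 0 0 0" --pt "-7.8 0 0 0" --pt "-8.4 0 0 0" --pt "-9 0 0 0" --pt "-9.6 0 0 0" --pt "-10.2 0 0 0" --pt "-10.8 0 0 0" --pt "-11.4 0 0 0" --pt "-12 0 0 0"

```text
time_s: 33.95
eef_pos: [0.5052, -0.245, 0.0518]
tool_rot: [-0.921, -3.001, -0.002]
force: [-4.2, 4.3, 1.3]
opening: -0.001
grasp_force: 2.8
```

Run:
```python
from h import *
p=now(); print(np.round(p,4),toD([p[:2]]),sensors.read_state()["force"])
short(p,[tray(-.026+.078,0,.052)],"push")
c=cam("side"); save(c,"s7.png"); cv2.imwrite("pics/s7c.png",cv2.resize(cv2.imread("pics/s7.png")[170:320,230:430],None,fx=2,fy=2))
```

```text
[ 0.5052 -0.245   0.0518  0.9751] [[-0.07620698 -0.00052997]] [-4.16460088  4.27356149  1.34522306]
push [-5.02, 0.07, -0.02, -0.0]x2
```

View pics/s7c.png

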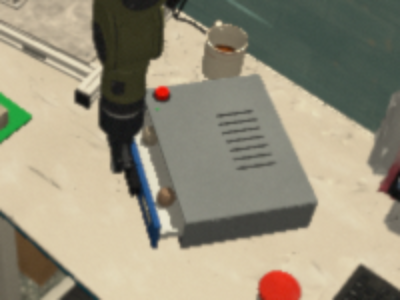

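The drawer is about 5 cm from home and straight, with lumps visible at (150,135) and (165,197). Continue slowly.

play_rows --pt "-0.5 0 0 0" --pt "-1 0 0 0" --pt "-1.5 0 0 0" --pt "-2 0 0 0" --pt "-2.4 0 0 0" --pt "-2.8 0 0 0" --pt "-3.1 0 0 0" --pt "-3.4 0 0 0" --pt "-3.7 0 0 0" --pt "-3.9 0 0 0" --pt "-4.1 0 0 0" --pt "-4.3 0 0 0" --pt "-4.5 0 0 0" --pt "-4.7 0 0 0" --pt "-4.8 0 0 0" --pt "-4.9 0 0 0" --pt "-5 0 0 0" --pt "-5 0 0 0" --pt "-5 0 0 0"

```text
time_s: 35.9
eef_pos: [0.5469, -0.2733, 0.052]
tool_rot: [-0.922, -3.003, -0.001]
force: [-1.7, 4.5, -1.4]
opening: 0.001
grasp_force: 2.0
```

Run:
```python
from h import *
p=now(); print(np.round(p,4),toD([p[:2]]),sensors.read_state()["force"])
P=cloud(cam("side")); D=toD(P.reshape(-1,3)); z=P[...,2].ravel()
k=(abs(abs(D[:,1])-.1)<.03)&(D[:,0]<.0)&(z>.07)&(z<.084)&(D[:,0]>-.12)
print("panel",k.sum(),D[k,0].min() if k.any() else None, np.percentile(D[k,0],[5,50]) if k.any() else None)
```

```text
[ 0.5469 -0.2733  0.052   0.9749] [[-0.02581984 -0.00076591]] [-1.70007153  4.53333274 -1.4142403 ]
panel 0 None None
```

play_rows --pt "-0.1 0 0 0" --pt "-0.2 0 0 0" --pt "-0.3 0 0 0" --pt "-0.3 0 0 0"

```text
time_s: 36.35
eef_pos: [0.5492, -0.275, 0.0521]
tool_rot: [-0.922, -3.003, -0.001]
force: [-1.8, 4.8, -2.2]
opening: 0.001
grasp_force: 2.2
```

Run:
```python
from h import *
c=cam("side"); P=cloud(c); h=cv2.cvtColor(c[0],cv2.COLOR_RGB2HSV).astype(int)
D=toD(P.reshape(-1,3)).reshape(420,560,2); z=P[...,2]
k=(h[...,0]>100)&(h[...,0]<130)&(h[...,1]>90)&(abs(D[...,1])<.145)&(abs(D[...,0])<.2)&(z>.02)&(z<.085)
print(k.sum(),np.round(np.c_[D[k],z[k]][np.argsort(z[k])][-25::3],4), np.percentile(D[k][:,0],[10,50,90]))
b=(h[...,2]<60)&(abs(D[...,1])<.06)&(D[...,0]<-.005)&(D[...,0]>-.06)&(z>.04)&(z<.08)
print("bar",b.sum(),np.percentile(D[b][:,0],[5,25,50,90]))
```

```text
48 [[ 0.0063 -0.0987  0.0356]
 [ 0.006  -0.1246  0.0377]
 [ 0.0062 -0.0849  0.0396]
 [ 0.0058 -0.0729  0.0406]
 [ 0.0063 -0.1333  0.0445]
 [ 0.0068 -0.1184  0.0462]
 [ 0.0022 -0.0569  0.0487]
 [ 0.0052 -0.1328  0.056 ]
 [ 0.0061 -0.128   0.0604]] [0.00471268 0.00574456 0.006426  ]
bar 51 [-0.02938789 -0.01247897 -0.01130213 -0.00611168]
```

play_rows --pt "0.4 0 0 0" --pt "0.8 0 0 0" --pt "1.5 0 0 0" --pt "3 0 0 0" --pt "6 0 0 0" --pt "10 0 0 0" --pt "10 0 -5 0" --pt "10 0 -10 0" --pt "10 0 -15 0" --pt "10 0 -20 0" --pt "10 0 -20 0" --pt "10 0 -20 0" --pt "10 0 -20 0" --pt "10 0 -20 0"

```text
time_s: 37.8
eef_pos: [0.4658, -0.2189, 0.2508]
tool_rot: [-0.922, -3.001, -0.0]
force: [-0.2, -0.1, 0.2]
opening: 0.004
grasp_force: 0.0
```

```bash
python3 - <<'E'
from h import *
c=cam("side"); P=cloud(c); h=cv2.cvtColor(c[0],cv2.COLOR_RGB2HSV).astype(int)
D=toD(P.reshape(-1,3)).reshape(420,560,2); z=P[...,2]
k=(h[...,0]>100)&(h[...,0]<130)&(h[...,1]>90)&(abs(D[...,1])<.145)&(abs(D[...,0])<.2)&(z>.02)&(z<.085)
print(k.sum(),np.percentile(D[k][:,0],[10,50,90]))
save(c,"s8.png"); d=cam("scene"); save(d,"c8.png"); w=cam("wrist"); save(w,"w8.png")
f=lambda n,a,b,e,g:cv2.resize(cv2.imread("pics/"+n)[a:b,e:g],(400,300))
cv2.imwrite("pics/m8.png",np.vstack([np.hstack([f("s8.png",150,345,150,410),f("c8.png",180,390,100,380)]),np.hstack([f("w8.png",0,420,0,560),np.zeros((300,400,3),np.uint8)])]))
E
python3 look.py w9.png | grep board
```

```text
141 [-0.00019632  0.00076919  0.00169485]
boardcube [-0.003 -0.003] 0.059 280
```

View pics/m8.png

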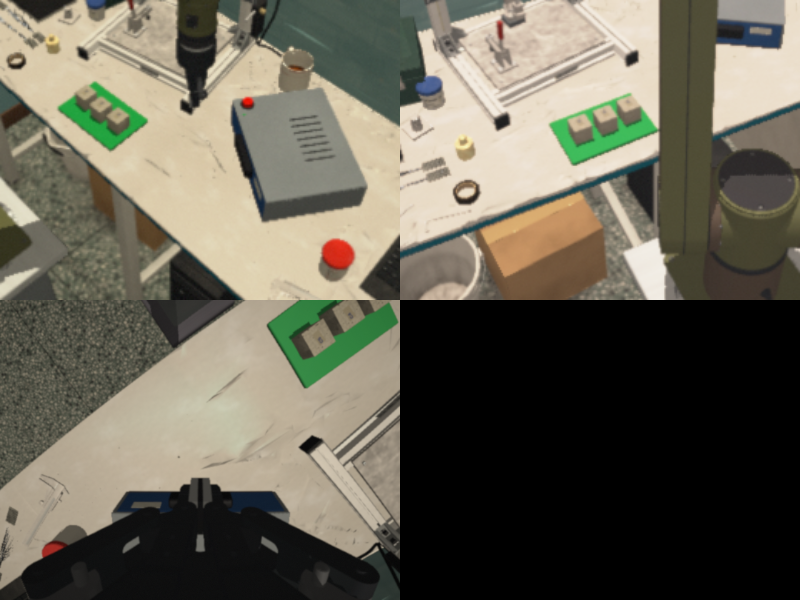

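The drawer is flush and latched, with the panel face at x≈0.001 m after backing off. All three cubes sit within the board, at (85,93), (100,105) and (118,120) in the top-left view. The bystanders are in place.

```bash
python3 -c "
from h import *
print(manip.sign_off())"
```

```text
the job is handed in; nothing more can be done
None
```

I handed the job in with the drawer pushed home and staying shut, all three cubes side by side on the green board, and all six lumps in one layer. Before closing, the closest lump centres were about 59 mm apart; the closed drawer hides the lumps, so I couldn't check them again after the push.

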